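# Pull the red-stickered switches from the finished tray

## Task

Take the three switches with a red sticker out of the brown tray and stand each upright on the floor of the yellow reject bin, next to the reject already standing in it, leaving the white-stickered switches standing in their places. When all three are in the bin and let go, press the green lot-done button fully down and release it. Do not bump the signal lamp or disturb the bottle, jar and screwdriver.

Things in the scene. Friction and masses are not known exactly. Their poses are not given: they have to be found in the camera images.
- reject_a: REJECT: rotary switch standing upright, 180 g: dark grey block 48 x 48 mm, teal cover (top 57 mm above the underside), central blue round neck, diameter 22 mm, from 57 to 83 mm, steel shaft, diameter 10 mm, up to 112 mm. RED sticker strip 10 x 42 mm on the cover. Starts in the brown tray. Origin: centre of underside, z up, x and y square to the block, sticker at the cover's +x edge.
- reject_b: REJECT: rotary switch standing upright, 180 g: dark grey block 48 x 48 mm, teal cover (top 57 mm above the underside), central blue round neck, diameter 22 mm, from 57 to 83 mm, steel shaft, diameter 10 mm, up to 112 mm. RED sticker strip 10 x 42 mm on the cover. Starts in the brown tray. Origin: centre of underside, z up, x and y square to the block, sticker at the cover's +x edge.
- reject_c: REJECT: rotary switch standing upright, 180 g: dark grey block 48 x 48 mm, teal cover (top 57 mm above the underside), central blue round neck, diameter 22 mm, from 57 to 83 mm, steel shaft, diameter 10 mm, up to 112 mm. RED sticker strip 10 x 42 mm on the cover. Starts in the brown tray. Origin: centre of underside, z up, x and y square to the block, sticker at the cover's +x edge.
- good_a: GOOD: rotary switch standing upright, 180 g: dark grey block 48 x 48 mm, teal cover (top 57 mm above the underside), central blue round neck, diameter 22 mm, from 57 to 83 mm, steel shaft, diameter 10 mm, up to 112 mm. WHITE sticker strip 10 x 42 mm on the cover. Stands in the brown tray. Origin: centre of underside, z up, x and y square to the block, sticker at the cover's +x edge.
- good_b: GOOD: rotary switch standing upright, 180 g: dark grey block 48 x 48 mm, teal cover (top 57 mm above the underside), central blue round neck, diameter 22 mm, from 57 to 83 mm, steel shaft, diameter 10 mm, up to 112 mm. WHITE sticker strip 10 x 42 mm on the cover. Stands in the brown tray. Origin: centre of underside, z up, x and y square to the block, sticker at the cover's +x edge.
- good_c: GOOD: rotary switch standing upright, 180 g: dark grey block 48 x 48 mm, teal cover (top 57 mm above the underside), central blue round neck, diameter 22 mm, from 57 to 83 mm, steel shaft, diameter 10 mm, up to 112 mm. WHITE sticker strip 10 x 42 mm on the cover. Stands in the brown tray. Origin: centre of underside, z up, x and y square to the block, sticker at the cover's +x edge.
- good_d: GOOD: rotary switch standing upright, 180 g: dark grey block 48 x 48 mm, teal cover (top 57 mm above the underside), central blue round neck, diameter 22 mm, from 57 to 83 mm, steel shaft, diameter 10 mm, up to 112 mm. WHITE sticker strip 10 x 42 mm on the cover. Stands in the brown tray. Origin: centre of underside, z up, x and y square to the block, sticker at the cover's +x edge.
- good_e: GOOD: rotary switch standing upright, 180 g: dark grey block 48 x 48 mm, teal cover (top 57 mm above the underside), central blue round neck, diameter 22 mm, from 57 to 83 mm, steel shaft, diameter 10 mm, up to 112 mm. WHITE sticker strip 10 x 42 mm on the cover. Stands in the brown tray. Origin: centre of underside, z up, x and y square to the block, sticker at the cover's +x edge.
- old_reject: Earlier reject already standing in the yellow bin: rotary switch standing upright, 180 g: dark grey block 48 x 48 mm, teal cover (top 57 mm above the underside), central blue round neck, diameter 22 mm, from 57 to 83 mm, steel shaft, diameter 10 mm, up to 112 mm. RED sticker. Origin: centre of underside, z up, x and y square to the block, sticker at the cover's +x edge.
- tray: red-brown open tray, 296 (x) x 166 (y) x 40 mm high, walls and floor 6 mm, holding eight switches in 4 x 2 closely spaced places (about 64 mm apart). Origin: centre of the underside. Fixed.
- reject_bin: yellow open reject bin, 222 (x) x 157 (y) x 55 mm high outside, walls and floor 6 mm (inside 210 x 145 mm). Origin: centre of the underside. Fixed. The earlier reject stands in its half with negative own y; three more fit in a row along the other half.
- done_button (a joint): travel of the round green lot-done push button (diameter 32 mm) on a grey box 66 x 56 x 30 mm; 0 = up, 0.006 m = fully down, pressed vertically, about 5 N, springs back
- done_button_top (a point): centre of the top face of the green button
- lamp: fixed signal lamp: upright column 202 mm tall, base diameter 40 mm, amber and green lenses and black cap of diameter 36 mm. Origin: centre of the underside. Stands between tray and bin, and may be nearer to or farther from the robot than the button box
- oil_bottle: white bottle with red cap, diameter 40 mm, 110 mm tall, a bystander. Origin: centre of the underside
- washer_jar: glass jar with steel cap, diameter 56 mm, 70 mm tall, a bystander. Origin: centre of the underside
- screwdriver: black-handled screwdriver lying on the bench, a bystander. Lies along its x axis

How it is judged (in metres and radians):
On the way, in this order (a step that is already met when the one before it is completed fails the run):
1. all three red-stickered switches stand upright on the floor of the yellow bin, let go and at rest (x of reject_a in the frame of reject_bin between -0.1 and 0.1 m and y of reject_a in the frame of reject_bin between -0.068 and 0.068 m and z of each of reject_a, reject_b, reject_c in the frame of reject_bin below 0.02 m and angle between each of reject_a, reject_b, reject_c's own z axis and vertical below 0.15 rad and linear speed of each of reject_a, reject_b, reject_c below 0.03 m/s and contact force between the fingers and reject_a below 0.2 N and x of reject_b in the frame of reject_bin between -0.1 and 0.1 m and y of reject_b in the frame of reject_bin between -0.068 and 0.068 m and contact force between the fingers and reject_b below 0.2 N and x of reject_c in the frame of reject_bin between -0.1 and 0.1 m and y of reject_c in the frame of reject_bin between -0.068 and 0.068 m and contact force between the fingers and reject_c below 0.2 N), for 0.2 s.
2. the green button is pressed fully down (at least 5 of its 6 mm) (value of joint done_button above 0.005 m).
At the end, for the whole second after the job is handed in: The three red-stickered switches and the earlier reject stand upright (within 0.15 rad) on the floor of the yellow bin, at rest and let go; the five white-stickered switches stand upright (within 0.1 rad) within 20 mm of where they started; the button is up again (under 1.5 mm) (all of step 1 and x of old_reject in the frame of reject_bin between -0.1 and 0.1 m and y of old_reject in the frame of reject_bin between -0.068 and 0.068 m and z of old_reject in the frame of reject_bin below 0.02 m and angle between old_reject's own z axis and vertical below 0.15 rad and distance of each of good_a, good_b, good_c, good_d, good_e from where it was at the start of the episode below 0.02 m and angle between each of good_a, good_b, good_c, good_d, good_e's own z axis and vertical below 0.1 rad and value of joint done_button below 0.0015 m); the robot touches nothing.
It fails at once if the signal lamp is bumped (more than 4 N) (contact force between anything else and lamp above 4 N).
It fails at once if a white-stickered switch is knocked over or lifted out (angle between any of good_a, good_b, good_c, good_d, good_e's own z axis and vertical above 0.4 rad or distance of any of good_a, good_b, good_c, good_d, good_e from where it was at the start of the episode above 0.05 m).
It fails at once if bottle, jar or screwdriver is shifted by more than 30 mm (distance of any of oil_bottle, washer_jar, screwdriver from where it was at the start of the episode above 0.03 m).
It also fails if it takes over 72 s, if anything falls off the work surface, if the arm or the gripper's body presses on something with over 40 N, if the wrist force passes 120 N, or if a joint passes its speed limit or range.

## Robot

A 7-joint arm with a two-finger parallel gripper is mounted at the origin on the work surface. World frame = base frame: x ahead of the robot, y to its left, z up, the work surface at z = 0. Lengths are in m, angles in degrees, forces in N, time in s.
With the tool pointing down it reaches from about 0.4 to 0.925 m from the base axis. Payload 4.1 kg.
Tool frame: the origin (TCP) lies midway between the tips of the shut fingers; the grasp point (between the pads) lies 19 mm behind it; z points along the fingers, y is the line along which they close (so a half turn about z gives the same grasp; the last joint's range is limited). The gripper opens to 85 mm and grips with 20 to 120 N. Pads are 22 mm wide; open, the fingers measure 114 mm over their backs; the gripper's body (76 mm by 85 mm) begins 54 mm behind the grasp point. The pads swing forward as they close: fully open they stand 13 mm farther back than shut.
Start: joints at [59.874, 22.827, 2.584, 88.041, -1.071, 69.15, -2.905], TCP at [0.269, -0.592, 0.231] pointing down, gripper open.
Joint ranges: [-161.44, 161.44], [-28.35, 127.94], [-78.24, 83.42], [0, 140.83], [-78.03, 258.03], [13.02, 114.36], [-168.23, 168.23]. Speed limits (degrees/s): [147.25, 147.25, 180, 180, 180, 180, 180].

## Interface

Orientations are given as [roll, pitch, yaw] about the fixed x, y, z axes, in that order (R = Rz(yaw) Ry(pitch) Rx(roll)).
In Python, from workcell import get_obs, eyes, bot gives the robot as it stands. The module is installed in compiled form; this text tells all that it offers.
- The arm moves only by the tool carry_out, never from a script. Its argument "moves" is a list of rows, each a list of 7 numbers: the turn, a rotation vector about the world's x, y, z in rad, then the shift along the world's x, y, z in m, then the closure, from 0 (fully open) to 1 (shut). In form: [[wx, wy, wz, dx, dy, dz, claw], ...]. A call has 1 to 10 rows; each row is the pose to reach, as a shift and turn from the pose commanded when the call began; what a row does not reach only later rows make up. A row lasts 1/12 s, in which the tool goes at most 41.7 mm and 7.16 degrees, less where a joint would pass 70% of its speed; a pose out of reach is approached as far as the arm can. A call with a gripper value outside its range is refused whole. The fingers move at their own pace and stop on an object; "squeeze" is the grip in N (left out, the last holds). Time passes only in rows, so rows that repeat a pose let the fingers close. It gives the time, the measured TCP pose, the force, the opening and the grip force at its end, in the units of the state.
- get_obs(): the state, without advancing time (a new reading comes with each control period).
- eyes.camera(name): name is "side" or "top" or "wrist"; returns the picture (480x640x3 uint8, blue, green, red); there is no depth.
- eyes.camera_params(name): a dict with "fx", "fy", "cx", "cy" (pixels), "k1" (the pictures are not rectified: a ray, as slopes to the right and down, at radius r is drawn at 1 + k1 r^2 times it, then the intrinsics apply), "position" and "rotation" of the camera in the world; the wrist camera has in their place "T_tool_cam" (4x4, takes a point from camera to tool coordinates, whose origin is the TCP and whose axes are the flange's). Camera axes: x right, y down, z forward; pixel columns grow to the right and rows downward; lengths in m; the calibration is good to about 2 mm. A picture is of the moment at which its call begins: read the wrist's pose just before it. camera_params takes no time and is no camera call.
- bot.hand_in(): hands the job in; it is judged then, once.
The state is a dict: "clock": time; "joint_positions": joint angles; "dq": joint speeds; "joint_torque": joint torques, N m; "eef_pos": TCP position; "eef_rot": TCP orientation; "contact_force": force on the tool from outside, world axes, zero at the start; "moment": the same for the moment, N m; "finger_gap": finger opening in m; "gripper_force": force on a finger pad.
Only numpy, scipy, OpenCV 4.12 (cv2) and the standard library are available. Lean on these libraries where they do the work, as an engineer would, in place of code of your own. Each camera call takes 0.05 s, during which the arm holds its last target. There are 200 camera calls.

## Working session

There is one attempt and no reset: what is moved stays moved. The work goes in short steps, Python scripts to look and compute and a tool call to move; the robot and the scene stay as the last step left them, time stands still between calls to the robot, and variables do not carry over. Pictures are saved under pics/ and viewed, at most 11 in all, crops included, and the job is handed in when it is done.

Besides the shell and the picture viewer there is one more tool, called after "Request:" as a command line: name --pt "numbers of a row" for each row, then --argument value for the rest. carry_out: Moves the arm, as the interface text tells. Its arguments: {"type":"object","properties":{"moves":{"type":"array"},"squeeze":{"type":"number"}},"required":["moves"]}

```bash
mkdir -p pics
python3 - <<'E'
from workcell import get_obs, eyes, bot
import cv2,numpy as np
o=get_obs();print(o)
for n in("top","side"):
    cv2.imwrite(f"pics/{n}0.png",eyes.camera(n));print(n,eyes.camera_params(n))
print(eyes.camera_params("wrist"))
E
```

```text
{'clock': 0.0, 'joint_positions': array([59.87391956, 22.87108093,  2.58000656, 88.11420353, -1.07206697,
       69.15253641, -2.90354083]), 'dq': array([ 0.05857179,  0.05324117, -0.06550595, -0.01095182,  0.02289114,
        0.12051198,  0.016781  ]), 'joint_torque': array([-1.47259965e-03, -4.75126898e+01,  1.36394698e+00, -2.54226315e+01,
        1.16254980e-02,  9.71167115e-03, -1.66683964e-05]), 'eef_pos': array([ 0.26882901, -0.59108943,  0.23027264]), 'eef_rot': array([-1.79886554e+02,  7.09692233e-03,  2.44615774e+01]), 'contact_force': array([ 0.85367662, -0.25192339, -0.07241174]), 'moment': array([0.00773274, 0.03707257, 0.01332105]), 'gripper_force': 0.0, 'finger_gap': 0.08576539063223897}
top {'fx': 513.9010764084943, 'fy': 513.9010764084943, 'cx': 325.03729119005936, 'cy': 237.96926666225107, 'k1': -0.03541201530912446, 'position': array([0.35288078, 0.03718032, 1.13571165]), 'rotation': array([-170.27348372,    0.38015471,  -90.73252632])}
side {'fx': 513.330879305566, 'fy': 513.330879305566, 'cx': 320.4675086296639, 'cy': 243.39794385494474, 'k1': -0.14178261073854403, 'position': array([-0.29105863,  0.84201088,  0.79900936]), 'rotation': array([-1.22814330e+02, -1.14859740e-01, -1.34212915e+02])}
{'fx': 374.96193493552744, 'fy': 374.96193493552744, 'cx': 321.18855093090264, 'cy': 236.09091657234055, 'k1': -0.037216167227351486, 'T_tool_cam': array([[-8.56551799e-04, -9.63416944e-01, -2.68005704e-01,
         6.79464083e-02],
       [ 9.99999626e-01, -7.92479165e-04, -3.47244936e-04,
        -6.36378050e-05],
       [ 1.22152718e-04, -2.68005901e-01,  9.63417263e-01,
        -1.42407635e-01],
       [ 0.00000000e+00,  0.00000000e+00,  0.00000000e+00,
         1.00000000e+00]])}
```

View pics/top0.png

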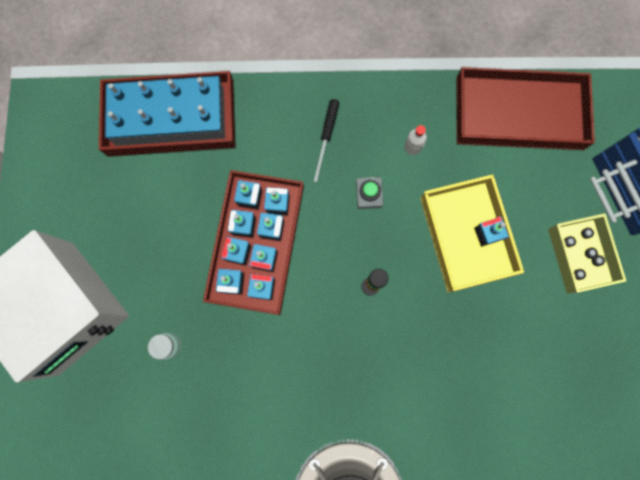

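View pics/side0.png

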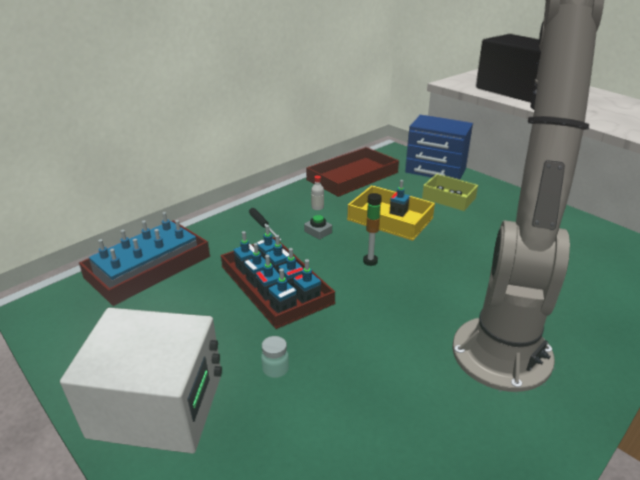

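The top view shows the tray at (255,242), the bin at (472,235) holding the old reject at (494,230), the button at (370,189), the lamp at (376,279), the bottle at (417,138), the jar at (162,347) and the screwdriver at (327,140). The side view agrees. Next I'll measure these and enlarge the tray.

```bash
cat > h.py <<'E'
from workcell import get_obs, eyes, bot
import cv2,numpy as np
from scipy.spatial.transform import Rotation as R
def pose(n):
    p=eyes.camera_params(n)
    if n!="wrist":
        return p,R.from_euler('xyz',p['rotation'],degrees=True).as_matrix(),p['position']
    o=get_obs();Rt=R.from_euler('xyz',o['eef_rot'],degrees=True).as_matrix();T=p['T_tool_cam']
    return p,Rt@T[:3,:3],o['eef_pos']+Rt@T[:3,3]
def ray(cam,uv,z):
    p,Rm,c=cam
    K=np.array([[p['fx'],0,p['cx']],[0,p['fy'],p['cy']],[0,0,1]])
    n=cv2.undistortPoints(np.float64(uv).reshape(-1,1,2),K,np.array([p['k1'],0,0,0,0.])).reshape(-1,2)
    d=np.c_[n,np.ones(len(n))]@Rm.T
    return c+d*((z-c[2])/d[:,2])[:,None]
def proj(cam,P):
    p,Rm,c=cam;q=(np.atleast_2d(P)-c)@Rm;n=q[:,:2]/q[:,2:];r=(n**2).sum(1)[:,None]
    return n*(1+p['k1']*r)*p['fx']+[p['cx'],p['cy']]
def blobs(m,lo=6):
    n,l,s,c=cv2.connectedComponentsWithStats(m.astype(np.uint8))
    return [(c[i],s[i,4],cv2.minAreaRect(np.argwhere(l==i)[:,::-1].astype(np.float32))) for i in range(1,n) if s[i,4]>=lo]
E
python3 - <<'E'
from h import *
im=cv2.imread("pics/top0.png");hsv=cv2.cvtColor(im,cv2.COLOR_BGR2HSV);cam=pose("top")
H,S,V=[hsv[...,i].astype(int) for i in range(3)]
red=((H<5)|(H>172))&(S>165)&(V>150)
white=(S<60)&(V>170)
def show(t,m,z,box,lo=6):
    x0,x1,y0,y1=box;mm=np.zeros_like(m);mm[y0:y1,x0:x1]=m[y0:y1,x0:x1]
    for c,a,r in blobs(mm,lo):
        print(t,c.round(1),a,np.round(ray(cam,c,z)[0,:2],4),np.round(ray(cam,cv2.boxPoints(r),z)[:,:2],3).tolist() if t in("yel","tray") else np.round(r[1:][0],1).tolist())
tb=(200,310,165,318);bb=(418,528,170,298)
show("red",red,.063,tb);show("redb",red,.063,bb);show("white",white,.063,tb)
show("neck",(H>50)&(H<80)&(S>90),.1,(345,395,170,215),15)
tm=((H<10)|(H>170))&(S>90)&(V<200)
k=np.zeros_like(tm);k[165:318,200:310]=tm[165:318,200:310]
print("trayrim",np.round(ray(cam,cv2.boxPoints(cv2.minAreaRect(np.argwhere(k)[:,::-1].astype(np.float32))),.04)[:,:2],3).tolist())
ym=(H>20)&(H<35)&(S>120);k=np.zeros_like(ym);k[170:298,418:528]=ym[170:298,418:528]
r=cv2.minAreaRect(np.argwhere(k)[:,::-1].astype(np.float32))
print("binrim",np.round(ray(cam,cv2.boxPoints(r),.055)[:,:2],3).tolist(), np.round(ray(cam,r[0],.055),3))
a=cv2.resize(im[165:318,200:310],None,fx=3.8,fy=3.8,interpolation=cv2.INTER_CUBIC);b=cv2.resize(im[170:298,418:528],None,fx=3.3,fy=3.3,interpolation=cv2.INTER_CUBIC)
W=np.zeros((582,785,3),np.uint8);W[:a.shape[0],:a.shape[1]]=a;W[:b.shape[0],420:420+b.shape[1]]=b
cv2.imwrite("pics/crop0.png",W)
print("lamp top",ray(cam,(377,277),.2),"button",ray(cam,(370,189),.036))
E
```

```text
red [226.9 240.7] 9 [0.5339 0.2502] [2.1, 2.8]
red [224. 252.] 19 [0.5097 0.2559] [6.0, 2.0]
red [259.5 265. ] 33 [0.4811 0.1804] [14.3, 2.2]
red [260.4 277. ] 33 [0.4558 0.1784] [2.0, 15.0]
white [254.5 193. ] 114 [0.6373 0.1926] [5.7, 20.4]
white [242.2 185. ] 10 [0.6555 0.2195] [3.0, 2.0]
white [276.1 190.2] 123 [0.6428 0.146 ] [7.0, 21.0]
white [231.8 219.8] 126 [0.579  0.2406] [8.6, 20.8]
white [277.5 225.8] 116 [0.5646 0.1428] [5.7, 20.6]
white [266.2 219.4] 13 [0.5788 0.1669] [3.0, 3.0]
white [228.9 245.6] 18 [0.5232 0.2456] [2.5, 7.5]
white [258.6 252.9] 14 [0.5068 0.1826] [3.1, 3.9]
white [222.5 277.9] 15 [0.4548 0.2579] [4.0, 3.0]
white [266.5 281. ] 8 [0.4473 0.1655] [7.0, 0.0]
white [256.3 283.7] 15 [0.4419 0.1868] [4.0, 3.0]
white [226.7 288.9] 125 [0.4317 0.2486] [21.2, 5.9]
neck [369.7 191.7] 1325 [ 0.6266 -0.0523] [44.0, 49.0]
neck [370.1 188.8] 184 [ 0.6328 -0.0532] [14.0, 14.0]
trayrim [[0.409, 0.304], [0.702, 0.257], [0.667, 0.088], [0.377, 0.141]]
binrim [[0.634, -0.163], [0.681, -0.329], [0.46, -0.376], [0.416, -0.215]] [[ 0.546 -0.271  0.055]]
lamp top [[ 0.4398186  -0.05248351  0.2       ]] button [[ 0.64973683 -0.05857207  0.036     ]]
```

View pics/crop0.png

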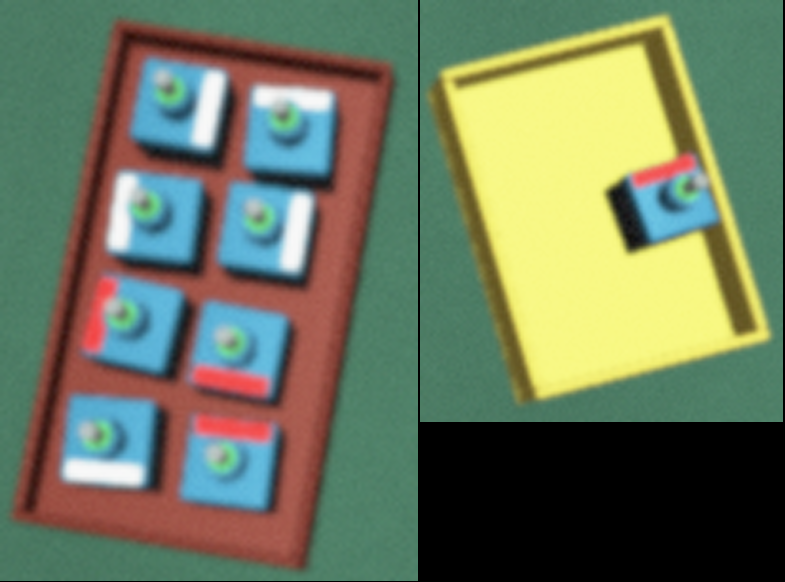

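The crop shows the three rejects in tray crop pixels at (124,320) with its sticker left, (240,345) with its sticker below, and (230,460) with its sticker above. The old reject is in the bin's right (−y) half, so the left half is free. Now I'll move the wrist camera over the bin, then over the tray.

Request:
carry_out --pt "0 0 0 0 0.0 0.04 0" --pt "0 0 0 0.0 0.02 0.08 0" --pt "0 0 -0.2 0.25 0.32 0.17 0" --pt "0 0 -0.2 0.25 0.32 0.17 0" --pt "0 0 -0.2 0.25 0.32 0.17 0" --pt "0 0 -0.2 0.25 0.32 0.17 0" --pt "0 0 -0.2 0.25 0.32 0.17 0.4" --pt "0 0 -0.2 0.25 0.32 0.17 0.45" --pt "0 0 -0.2 0.25 0.32 0.17 0.45" --pt "0 0 -0.2 0.25 0.32 0.17 0.45"

```text
clock: 0.93
eef_pos: [0.4764, -0.3222, 0.3854]
eef_rot: [-180.0, 0.0, 13.0]
contact_force: [0.3, -0.5, -0.7]
finger_gap: 0.0468
gripper_force: 0.0
```

Request:
carry_out --pt "0 0 0 0.0 0.02 0.0 0.45" --pt "0 0 0 0.0 0.02 0.0 0.45"

```text
clock: 1.1
eef_pos: [0.4787, -0.2973, 0.3857]
eef_rot: [-179.9, -0.1, 13.6]
contact_force: [0.1, 0.3, 0.4]
finger_gap: 0.0466
gripper_force: 0.0
```

Run:
```python
from h import *
import pickle
o=get_obs();print(o['eef_pos'],o['eef_rot'],o['finger_gap'],o['clock'])
cam=pose("wrist");im=eyes.camera("wrist");cv2.imwrite("pics/w1.png",im);pickle.dump(cam,open("cam1.pkl","wb"))
```

```text
[ 0.47873882 -0.29733052  0.38571774] [-1.79860495e+02 -1.19225772e-01  1.36108201e+01] 0.04664662089220159 1.1
```

View pics/w1.png

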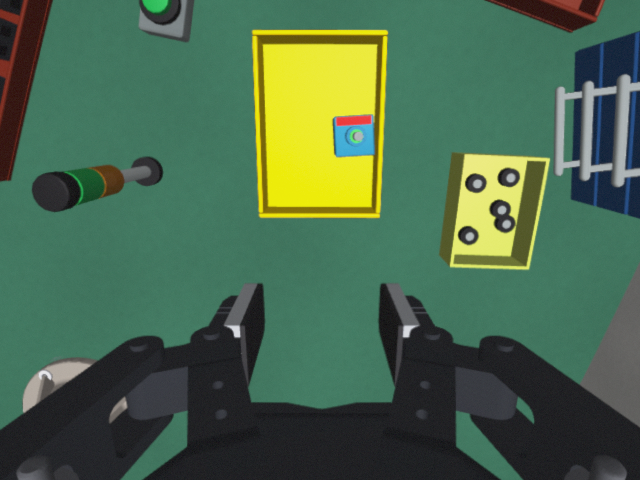

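The wrist view shows the bin rim corners at (253,31), (388,31), (380,216) and (260,216), the old reject at (355,136) on the right, and the lamp base at (147,171).

Request:
carry_out --pt "0 0 0 -0.02 0.03 0.0 0.45" --pt "0 0 -0.4 -0.02 0.487 0 0.45" --pt "0 0 -0.4 -0.02 0.487 0 0.45" --pt "0 0 -0.4 -0.02 0.487 0 0.45" --pt "0 0 -0.4 -0.02 0.487 0 0.45" --pt "0 0 -0.4 -0.02 0.487 0 0.45" --pt "0 0 -0.4 -0.02 0.487 0 0.45" --pt "0 0 -0.4 -0.02 0.487 0 0.45" --pt "0 0 -0.4 -0.02 0.487 0 0.45" --pt "0 0 -0.4 -0.02 0.487 0 0.45"

```text
clock: 1.98
eef_pos: [0.4556, 0.0912, 0.385]
eef_rot: [179.9, -0.0, -10.1]
contact_force: [0.6, 0.2, -0.5]
finger_gap: 0.047
gripper_force: 0.0
```

Request:
carry_out --pt "0 0 0 0.0 0.06 0.0 0.45" --pt "0 0 0 0.0 0.06 0.0 0.45" --pt "0 0 0 0.0 0.06 0.0 0.45" --pt "0 0 0 0.0 0.06 0.0 0.45"

```text
clock: 2.32
eef_pos: [0.456, 0.1505, 0.3847]
eef_rot: [179.9, 0.0, -9.9]
contact_force: [0.7, -1.2, -0.2]
finger_gap: 0.0473
gripper_force: 0.0
```

Run:
```python
from h import *
import pickle
o=get_obs();print(o['eef_pos'],o['eef_rot'],o['finger_gap'],o['clock'])
cam=pose("wrist");im=eyes.camera("wrist");cv2.imwrite("pics/w2.png",im);pickle.dump(cam,open("cam2.pkl","wb"))
c1=pickle.load(open("cam1.pkl","rb"))
P=ray(c1,[(253,31),(388,31),(380,216),(260,216)],.055)[:,:2]
print("bin",P.round(4).tolist(),P.mean(0),[np.linalg.norm(P[i]-P[i-1]).round(4) for i in range(4)])
d=(P[0]+P[1]-P[2]-P[3]);print("yaw",np.degrees(np.arctan2(d[1],d[0])))
print("lampbase",ray(c1,(147,171),0.005),"oldtop",ray(c1,(357,135),.118))
h=cv2.cvtColor(im,cv2.COLOR_BGR2HSV);H,S,V=[h[...,i].astype(int) for i in range(3)]
for n,m in(("red",((H<5)|(H>172))&(S>180)&(V>170)),("cover",(H>90)&(H<112)&(S>120)&(V>110)),("white",(S<50)&(V>170)),("neck",(H>45)&(H<85)&(S>60)&(V>150))):
    for c,a,r in blobs(m,60):
        if 10<c[1]<300:
            b=ray(cam,cv2.boxPoints(r),.063)[:,:2];e=[b[1]-b[0],b[2]-b[1]];L=[np.linalg.norm(x) for x in e]
            print(n,c.round(1),a,ray(cam,c,.063)[0,:2].round(4),np.round(np.array(L)*1e3,1),np.degrees(np.arctan2(*e[0][::-1])).round(1)%90)
```

```text
[0.45602335 0.15053891 0.38474173] [ 1.79925443e+02  3.67004060e-02 -9.90779072e+00] 0.047272586031341456 2.3167
bin [[0.6368, -0.1774], [0.6732, -0.3284], [0.4613, -0.3786], [0.4249, -0.228]] [ 0.54904925 -0.27811726] [np.float64(0.2179), np.float64(0.1553), np.float64(0.2177), np.float64(0.155)]
yaw 13.366272011621632
lampbase [[ 0.43828609 -0.05587915  0.005     ]] oldtop [[ 0.55113426 -0.31803015  0.118     ]]
red [229.6 150.9] 183 [0.5204 0.2517] [ 7.2 38.1] 79.8
red [295.  171.6] 211 [0.4819 0.1784] [ 7.7 39.4] 76.0
red [300.2 192.8] 201 [0.4551 0.177 ] [38.5  7.5] 80.0
cover [238.   40.5] 1181 [0.6385 0.214 ] [47.1 47.1] 79.6
cover [299.9  48.7] 1270 [0.6176 0.1465] [46.3 46.4] 84.7
cover [291.8  96.7] 1105 [0.5681 0.1655] [46.2 46.7] 79.9
cover [249.7  99.1] 1188 [0.5742 0.2147] [46.5 47.8] 83.8
cover [250.8 151.5] 1072 [0.5151 0.2265] [47.2 47.2] 73.0
cover [296.2 150.7] 1005 [0.5064 0.1721] [45.6 45.4] 80.0
cover [248.1 200.1] 979 [0.4575 0.243 ] [48.2 47.6] 85.6
cover [302.4 210.4] 849 [0.4327 0.1785] [46.2 47.4] 82.1
white [465.   18.8] 488 [ 0.6173 -0.0423] [50.7 30. ] 8
[... 489 characters left out ...]
219.8] 310 [0.4328 0.249 ] [41.8 18.2] 80.0
white [ 88.8 273.1] 164 [0.3987 0.4767] [35.4 17.8] 83.7
neck [327.  195.4] 164612 [0.4461 0.1447] [726.8 606.5] 80.1
neck [237.4  32.8] 104 [0.6464 0.2129] [15.8 14.1] 26.700000000000003
neck [298.2  38.1] 90 [0.6288 0.1463] [14.6 13.6] 79.9
neck [296.7  95.4] 78 [0.5686 0.1596] [15.4 13.1] 20.299999999999997
neck [240.2  97.4] 82 [0.5781 0.2252] [15.4 12.6] 59.6
neck [241.6 152.7] 79 [0.5157 0.2379] [13.6 16. ] 7.5
neck [295.3 157.1] 70 [0.4991 0.1748] [13.  15.5] 24.599999999999994
neck [527.8 182.9] 74 [ 0.4187 -0.1057] [39.2 11.4] 63.3
neck [243.6 209.9] 78 [0.4463 0.2515] [13.5 15.2] 37.9
neck [300.4 210. ] 74 [0.4336 0.1808] [13.4 15.5] 60.9
```

View pics/w2.png

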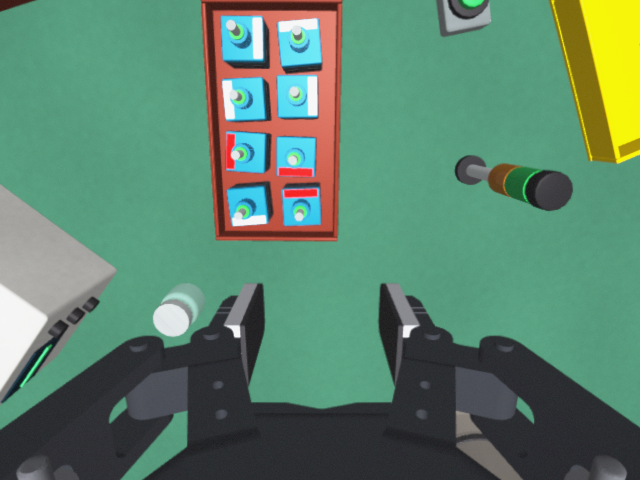

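All eight switches are visible in the wrist view. The rejects are at (246,152), (296,156) and (301,207), and nothing has shifted. Now I'll find their exact axes from the shaft tip, the neck top and the cover square.

```bash
cat > m.py <<'E'
from h import *
def measure(im,cam,guess,zf=.006):
    """switch near world xy guess: shaft-tip, neck-ring and cover-square centres, yaw mod 90"""
    h=cv2.cvtColor(im,cv2.COLOR_BGR2HSV);H,S,V=[h[...,i].astype(int) for i in range(3)]
    out=[]
    q=lambda z:proj(cam,[*guess,z])[0]
    g=(H>45)&(H<87)&(S>60)&(V>120)
    near=lambda m,p,lo,r:sorted([b for b in blobs(m,lo) if np.linalg.norm(b[0]-p)<r],key=lambda b:np.linalg.norm(b[0]-p))
    tip=near((S<70)&(V>110),q(zf+.112),15,14)
    if tip: out.append(("tip",ray(cam,tip[0][0],zf+.108)[0,:2].round(4)))
    nk=near((g|((S<70)&(V>110))),q(zf+.09),40,14)
    if nk: out.append(("neck",ray(cam,nk[0][2][0],zf+.09)[0,:2].round(4)))
    m=((H>88)&(H<114)&(S>110)&(V>130))|(((H<5)|(H>172))&(S>180)&(V>170))
    m=cv2.morphologyEx(m.astype(np.uint8),cv2.MORPH_CLOSE,np.ones((3,3)))
    cv=near(m,q(zf+.057),200,25)
    if cv:
        b=ray(cam,cv2.boxPoints(cv[0][2]),zf+.057)[:,:2];e=b[1]-b[0]
        out.append(("cover",b.mean(0).round(4),(1e3*np.array([np.linalg.norm(e),np.linalg.norm(b[2]-b[1])])).round(1),((np.degrees(np.arctan2(e[1],e[0]))+45)%90-45).round(1)))
    return out
E
python3 - <<'E'
from m import *
import pickle
c=pickle.load(open("cam2.pkl","rb"));im=cv2.imread("pics/w2.png")
for g in((.515,.228),(.502,.172),(.438,.178)): print(g,measure(im,c,g))
c1=pickle.load(open("cam1.pkl","rb"));print("old",measure(cv2.imread("pics/w1.png"),c1,(.549,-.318)))
b=np.array([.549,-.278]);a=np.radians(13.4);Rb=np.array([[np.cos(a),-np.sin(a)],[np.sin(a),np.cos(a)]])
for x in(-.066,0,.066): print("slot",(b+Rb@[x,.036]).round(4))
print("old in bin",Rb.T@(np.array([.549,-.318])-b))
E
```

```text
(0.515, 0.228) [('tip', array([0.5159, 0.2328])), ('neck', array([0.5159, 0.2345])), ('cover', array([0.5158, 0.2331]), array([47.9, 46.3]), np.float64(-16.0))]
(0.502, 0.172) [('tip', array([0.4997, 0.1745])), ('neck', array([0.4995, 0.1739])), ('cover', array([0.4994, 0.1738]), array([45.6, 46.6]), np.float64(-10.0))]
(0.438, 0.178) [('tip', array([0.4383, 0.1789])), ('neck', array([0.4371, 0.1789])), ('cover', array([0.4382, 0.1789]), array([46.7, 47.6]), np.float64(-7.7))]
old [('tip', array([ 0.5505, -0.3193])), ('neck', array([ 0.5507, -0.319 ])), ('cover', array([ 0.5499, -0.3197]), array([46.5, 44.4]), np.float64(16.4))]
slot [ 0.4765 -0.2583]
slot [ 0.5407 -0.243 ]
slot [ 0.6049 -0.2277]
old in bin [-0.00926992 -0.03891104]
```

Request:
carry_out --pt "0 0 0.8 -0.018 0.028 -0.04 0.45" --pt "0 0 0.8 -0.018 0.028 -0.08 0.45" --pt "0 0 0.8 -0.018 0.028 -0.12 0.45" --pt "0 0 0.8 -0.018 0.028 -0.16 0.45" --pt "0 0 0.8 -0.018 0.028 -0.2 0.45" --pt "0 0 0.8 -0.018 0.028 -0.22 0.45" --pt "0 0 0.8 -0.018 0.028 -0.235 0.45" --pt "0 0 0.8 -0.018 0.028 -0.24 0.45" --pt "0 0 0.8 -0.018 0.028 -0.24 0.45" --pt "0 0 0.8 -0.018 0.028 -0.24 0.45"

```text
clock: 3.2
eef_pos: [0.4389, 0.1782, 0.1459]
eef_rot: [180.0, -0.0, 35.7]
contact_force: [-0.0, 0.0, 0.7]
finger_gap: 0.0467
gripper_force: 0.0
```

Run:
```python
from m import *
o=get_obs();print(o['eef_pos'],o['eef_rot'],o['joint_positions'].round(0))
cam=pose("wrist");im=eyes.camera("wrist");cv2.imwrite("pics/w3.png",im)
print(measure(im,cam,(.438,.179)))
```

```text
[0.43890936 0.17817926 0.14592903] [ 1.79952522e+02 -4.66179814e-02  3.56981674e+01] [  5.  12. -36. 116.   9.  54. -90.]
[('tip', array([0.4393, 0.1806])), ('neck', array([0.436 , 0.1775])), ('cover', array([0.4378, 0.1794]), array([47.4, 47.1]), np.float64(-7.8))]
```

View pics/w3.png

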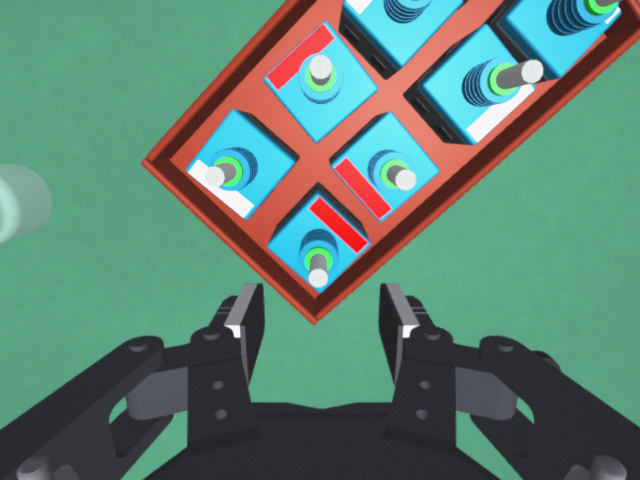

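The fingers straddle reject c, whose shaft tip is at (318,277), and the jaws are centred at about 321. Now I'll descend and grip the neck.

Request:
carry_out --pt "0 0 0 -0.001 0.001 -0.025 0.45" --pt "0 0 0 -0.001 0.001 -0.05 0.45" --pt "0 0 0 -0.001 0.001 -0.07 0.45" --pt "0 0 0 -0.001 0.001 -0.079 0.45" --pt "0 0 0 -0.001 0.001 -0.079 0.6" --pt "0 0 0 -0.001 0.001 -0.079 0.8" --pt "0 0 0 -0.001 0.001 -0.079 1" --pt "0 0 0 -0.001 0.001 -0.079 1" --pt "0 0 0 -0.001 0.001 -0.079 1" --pt "0 0 0 -0.001 0.001 -0.079 1" --squeeze 40

```text
clock: 4.08
eef_pos: [0.4379, 0.1806, 0.0674]
eef_rot: [179.9, -0.1, 35.9]
contact_force: [0.1, -0.4, 3.8]
finger_gap: 0.0202
gripper_force: 39.7
```

Request:
carry_out --pt "0 0 0 0 0 0.02 1" --pt "0 0 0 0 0 0.05 1" --pt "0 0 0 0 0 0.085 1" --pt "0 0 0 0 0 0.125 1" --pt "0 0 0 0 0 0.165 1" --pt "0 0 0 0.02 -0.01 0.2 1" --pt "0 0 0 0.04 -0.03 0.23 1" --pt "0 0 0 0.07 -0.06 0.25 1" --pt "0 0 0 0.1 -0.09 0.25 1"

```text
clock: 4.83
eef_pos: [0.5352, 0.0954, 0.3214]
eef_rot: [179.7, -0.5, 36.1]
contact_force: [1.2, 0.5, -1.5]
finger_gap: 0.0204
gripper_force: 39.7
```

Request:
carry_out --pt "0 0 0.05 0.01 -0.035 0 1" --pt "0 0 0.1 0.02 -0.07 0 1" --pt "0 0 0.15 0.03 -0.105 0 1" --pt "0 0 0.2 0.04 -0.145 0 1" --pt "0 0 0.25 0.05 -0.185 0 1" --pt "0 0 0.3 0.06 -0.225 0 1" --pt "0 0 0.35 0.067 -0.26 0 1" --pt "0 0 0.37 0.067 -0.295 0 1" --pt "0 0 0.37 0.067 -0.32 0 1" --pt "0 0 0.37 0.067 -0.32 0 1"

```text
clock: 5.67
eef_pos: [0.5979, -0.2351, 0.3147]
eef_rot: [180.0, 0.3, 56.5]
contact_force: [-0.7, -1.9, -1.8]
finger_gap: 0.0208
gripper_force: 39.6
```

Run:
```python
from h import *
o=get_obs();print(o['eef_pos'],o['eef_rot'],o['joint_positions'].round(0),o['clock'])
cv2.imwrite("pics/w4.png",eyes.camera("wrist"))
```

```text
[ 0.59787778 -0.23508658  0.31468941] [179.97152621   0.30531344  56.46803714] [ 35.  21. -24.  82.   9.  79. -23.] 5.6667
```

View pics/w4.png

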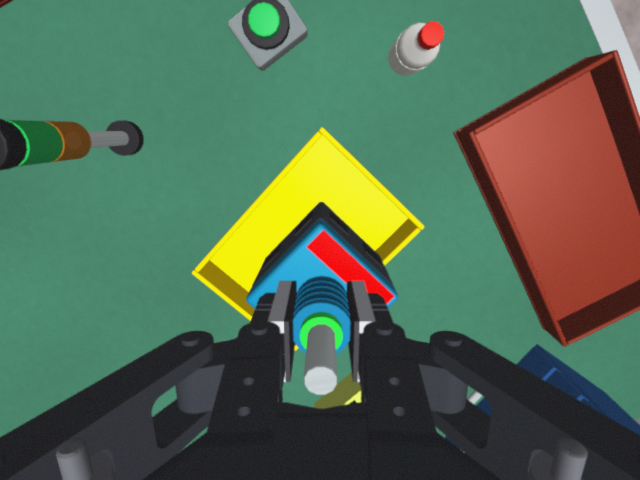

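The switch hangs upright in the jaws and its edges are parallel to the bin's. Lowering it now.

Request:
carry_out --pt "0 0 0 0 0 -0.03 1" --pt "0 0 0 0 0 -0.07 1" --pt "0 0 0 0 0 -0.11 1" --pt "0 0 0 0 0 -0.14 1" --pt "0 0 0 0 0 -0.16 1" --pt "0 0 0 0 0 -0.16 1" --pt "0 0 0 0 0 -0.16 1"

```text
clock: 6.3
eef_pos: [0.5995, -0.2243, 0.1554]
eef_rot: [-179.9, -0.0, 57.2]
contact_force: [0.1, 0.0, -1.3]
finger_gap: 0.0204
gripper_force: 39.6
```

Request:
carry_out --pt "0 0 0 0.005 -0.004 -0.025 1" --pt "0 0 0 0.005 -0.004 -0.05 1" --pt "0 0 0 0.005 -0.004 -0.07 1" --pt "0 0 0 0.005 -0.004 -0.08 1" --pt "0 0 0 0.005 -0.004 -0.083 1" --pt "0 0 0 0.005 -0.004 -0.086 1" --pt "0 0 0 0.005 -0.004 -0.086 1"

```text
clock: 6.88
eef_pos: [0.6062, -0.2299, 0.0716]
eef_rot: [179.8, -0.0, 57.1]
contact_force: [-0.8, -0.5, -2.5]
finger_gap: 0.0203
gripper_force: 39.7
```

Request:
carry_out --pt "0 0 0 0 0 -0.002 1" --pt "0 0 0 0 0 -0.003 1" --pt "0 0 0 0 0 -0.003 1"

```text
clock: 7.13
eef_pos: [0.6053, -0.2299, 0.0677]
eef_rot: [179.9, -0.0, 57.1]
contact_force: [-0.0, -0.3, -2.0]
finger_gap: 0.0203
gripper_force: 39.7
```

Request:
carry_out --pt "0 0 0 0 0 -0.001 1" --pt "0 0 0 0 0 -0.002 1" --pt "0 0 0 0 0 -0.002 1"

```text
clock: 7.38
eef_pos: [0.6056, -0.2305, 0.0673]
eef_rot: [179.9, 0.0, 57.1]
contact_force: [-2.3, -0.2, 7.8]
finger_gap: 0.0204
gripper_force: 40.7
```

Request:
carry_out --pt "0 0 0 0 0 0 0.45" --pt "0 0 0 0 0 0 0.45" --pt "0 0 0 0 0 0 0.45" --pt "0 0 0 0 0 0.02 0.45" --pt "0 0 0 0 0 0.05 0.45" --pt "0 0 0 0 0 0.09 0.45" --pt "0 0 0 0 0 0.13 0.45" --pt "0 0 0 0 0 0.17 0.45" --pt "0 0 0 -0.01 0.02 0.205 0.45" --pt "0 0 0 -0.02 0.05 0.23 0.45"

```text
clock: 8.22
eef_pos: [0.5855, -0.1834, 0.2984]
eef_rot: [179.7, 0.0, 56.7]
contact_force: [1.0, 0.5, 1.6]
finger_gap: 0.047
gripper_force: 0.0
```

Request:
carry_out --pt "0 0 -0.05 -0.01 0.035 0 0.45" --pt "0 0 -0.1 -0.02 0.07 0 0.45" --pt "0 0 -0.2 -0.03 0.11 0 0.45" --pt "0 0 -0.25 -0.04 0.15 0 0.45" --pt "0 0 -0.3 -0.05 0.19 0 0.45" --pt "0 0 -0.35 -0.06 0.23 0 0.45" --pt "0 0 -0.38 -0.07 0.27 0 0.45" --pt "0 0 -0.38 -0.08 0.31 0 0.45" --pt "0 0 -0.38 -0.086 0.345 -0.01 0.45" --pt "0 0 -0.38 -0.086 0.354 -0.03 0.45"

```text
clock: 9.05
eef_pos: [0.4977, 0.183, 0.2677]
eef_rot: [-179.9, -0.4, 35.9]
contact_force: [-0.1, 1.1, -0.6]
finger_gap: 0.0469
gripper_force: 0.0
```

Request:
carry_out --pt "0 0 0 0 0 -0.04 0.45" --pt "0 0 0 0 0 -0.08 0.45" --pt "0 0 0 0 0 -0.11 0.45" --pt "0 0 0 0 0 -0.12 0.45" --pt "0 0 0 0 0 -0.12 0.45"

```text
clock: 9.47
eef_pos: [0.4969, 0.1734, 0.1425]
eef_rot: [-179.9, 0.3, 35.4]
contact_force: [-0.1, -0.6, 0.7]
finger_gap: 0.0468
gripper_force: 0.0
```

Run:
```python
from m import *
o=get_obs();print(o['eef_pos'],o['eef_rot'],o['joint_positions'].round(0))
cam=pose("wrist");im=eyes.camera("wrist");cv2.imwrite("pics/w5.png",im)
print(measure(im,cam,(.4995,.174)),measure(im,cam,(.516,.233)))
```

```text
[0.49692505 0.1733823  0.14248993] [-179.88820484    0.31351661   35.36541355] [  5.  18. -35. 110.  12.  56. -90.]
[('tip', array([0.5014, 0.176 ])), ('neck', array([0.4979, 0.1735])), ('cover', array([0.4999, 0.1748]), array([47.2, 47.1]), np.float64(-11.7))] [('tip', array([0.5169, 0.2333])), ('neck', array([0.5154, 0.2345])), ('cover', array([0.5164, 0.2335]), array([47.2, 46.6]), np.float64(-14.9))]
```

Request:
carry_out --pt "0 0 0 0.003 0.001 -0.02 0.45" --pt "0 0 0 0.003 0.001 -0.045 0.45" --pt "0 0 0 0.003 0.001 -0.065 0.45" --pt "0 0 0 0.003 0.001 -0.075 0.45" --pt "0 0 0 0.003 0.001 -0.075 0.6" --pt "0 0 0 0.003 0.001 -0.075 0.8" --pt "0 0 0 0.003 0.001 -0.075 1" --pt "0 0 0 0.003 0.001 -0.075 1" --pt "0 0 0 0.003 0.001 -0.075 1" --pt "0 0 0 0.003 0.001 -0.075 1" --squeeze 40

```text
clock: 10.35
eef_pos: [0.5032, 0.1761, 0.0716]
eef_rot: [179.9, -0.2, 35.3]
contact_force: [-1.1, 0.9, 5.5]
finger_gap: 0.0205
gripper_force: 39.9
```

Request:
carry_out --pt "0 0 0 0 0 0.02 1" --pt "0 0 0 0 0 0.05 1" --pt "0 0 0 0 0 0.085 1" --pt "0 0 0 0 0 0.125 1" --pt "0 0 0 0 0 0.165 1" --pt "0 0 0 0.01 -0.01 0.2 1" --pt "0 0 0 0.02 -0.03 0.23 1" --pt "0 0 0 0.035 -0.06 0.25 1" --pt "0 0 0 0.045 -0.09 0.25 1"

```text
clock: 11.1
eef_pos: [0.5499, 0.0856, 0.3254]
eef_rot: [179.7, -0.5, 35.5]
contact_force: [1.7, -0.1, -0.6]
finger_gap: 0.0204
gripper_force: 39.9
```

Request:
carry_out --pt "0 0 0.05 0.01 -0.035 0 1" --pt "0 0 0.1 0.02 -0.07 0 1" --pt "0 0 0.15 0.03 -0.105 0 1" --pt "0 0 0.2 0.03 -0.145 0 1" --pt "0 0 0.25 0.03 -0.185 0 1" --pt "0 0 0.3 0.02 -0.225 0 1" --pt "0 0 0.35 0.01 -0.26 0 1" --pt "0 0 0.4 0 -0.295 0 1" --pt "0 0 0.4 -0.007 -0.325 0 1" --pt "0 0 0.4 -0.007 -0.329 0 1"

```text
clock: 11.93
eef_pos: [0.5359, -0.253, 0.3189]
eef_rot: [-180.0, 0.4, 57.6]
contact_force: [-0.6, -1.2, -2.1]
finger_gap: 0.0203
gripper_force: 39.7
```

Request:
carry_out --pt "0 0 0 0 0 -0.03 1" --pt "0 0 0 0 0 -0.07 1" --pt "0 0 0 0 0 -0.11 1" --pt "0 0 0 0 0 -0.14 1" --pt "0 0 0 0 0 -0.16 1" --pt "0 0 0 0 0 -0.16 1" --pt "0 0 0 0 0 -0.16 1"

```text
clock: 12.52
eef_pos: [0.539, -0.2434, 0.159]
eef_rot: [-179.8, 0.0, 58.3]
contact_force: [0.2, 0.4, -1.3]
finger_gap: 0.0203
gripper_force: 39.8
```

Run:
```python
from m import *
o=get_obs();print(o['eef_pos'],o['eef_rot'],o['joint_positions'].round(0))
cam=pose("wrist");im=eyes.camera("wrist");cv2.imwrite("pics/w6.png",im)
print(measure(im,cam,(.605,-.229)))
```

```text
[ 0.53896048 -0.24337407  0.15898645] [-1.79828799e+02  1.99555120e-02  5.82684560e+01] [ 39.  22. -24. 100.  10.  60. -20.]
[('tip', array([ 0.6055, -0.232 ])), ('neck', array([ 0.6062, -0.2318])), ('cover', array([ 0.6051, -0.2309]), array([45.9, 46.2]), np.float64(12.6))]
```

View pics/w6.png

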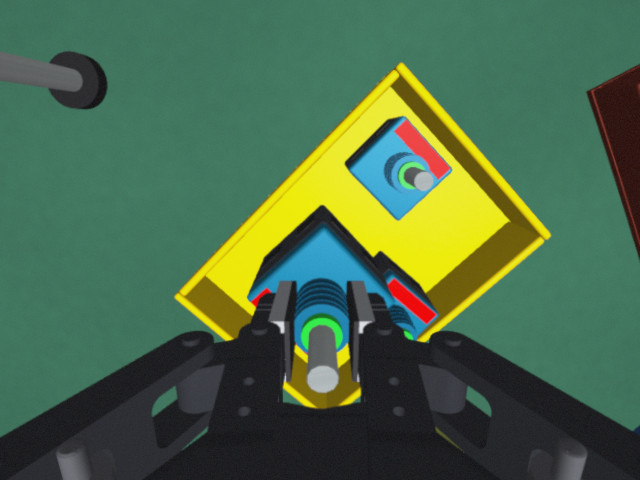

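The first reject stands upright in its slot at (405,170), and the held one is centred over the middle slot.

Request:
carry_out --pt "0 0 0 0.001 0 -0.025 1" --pt "0 0 0 0.001 0 -0.05 1" --pt "0 0 0 0.001 0 -0.07 1" --pt "0 0 0 0.001 0 -0.08 1" --pt "0 0 0 0.001 0 -0.084 1" --pt "0 0 0 0.001 0 -0.086 1" --pt "0 0 0 0.001 0 -0.086 1"

```text
clock: 13.15
eef_pos: [0.5422, -0.2442, 0.0754]
eef_rot: [179.8, -0.0, 58.3]
contact_force: [0.4, 0.5, -3.0]
finger_gap: 0.0206
gripper_force: 39.7
```

Request:
carry_out --pt "0 0 0 0 0 -0.001 1" --pt "0 0 0 0 0 -0.002 1" --pt "0 0 0 0 0 -0.002 1"

```text
clock: 13.4
eef_pos: [0.5414, -0.244, 0.0728]
eef_rot: [179.9, -0.0, 58.3]
contact_force: [-0.3, -0.8, -2.7]
finger_gap: 0.02
gripper_force: 39.7
```

Request:
carry_out --pt "0 0 0 0 0 -0.001 1" --pt "0 0 0 0 0 -0.002 1" --pt "0 0 0 0 0 -0.002 1"

```text
clock: 13.65
eef_pos: [0.5414, -0.2439, 0.0717]
eef_rot: [179.9, 0.0, 58.3]
contact_force: [-3.5, -0.1, 6.3]
finger_gap: 0.02
gripper_force: 40.6
```

Request:
carry_out --pt "0 0 0 0 0 0 0.45" --pt "0 0 0 0 0 0 0.45" --pt "0 0 0 0 0 0 0.45" --pt "0 0 0 0 0 0.02 0.45" --pt "0 0 0 0 0 0.05 0.45" --pt "0 0 0 0 0 0.09 0.45" --pt "0 0 0 0 0 0.13 0.45" --pt "0 0 0 0 0 0.17 0.45" --pt "0 0 0 0.01 0.02 0.205 0.45" --pt "0 0 0 0.02 0.05 0.23 0.45"

```text
clock: 14.48
eef_pos: [0.5613, -0.1978, 0.3039]
eef_rot: [179.7, 0.1, 57.8]
contact_force: [1.7, -0.1, -1.2]
finger_gap: 0.0468
gripper_force: 0.0
```

Request:
carry_out --pt "0 0 -0.05 0 0.04 0 0.45" --pt "0 0 -0.1 0 0.08 0 0.45" --pt "0 0 -0.2 0 0.12 0 0.45" --pt "0 0 -0.25 0 0.16 0 0.45" --pt "0 0 -0.3 0 0.2 0 0.45" --pt "0 0 -0.35 -0.01 0.24 0 0.45" --pt "0 0 -0.4 -0.02 0.28 0 0.45" --pt "0 0 -0.4 -0.03 0.32 0 0.45" --pt "0 0 -0.4 -0.04 0.36 0 0.45" --pt "0 0 -0.4 -0.045 0.4 -0.01 0.45"

```text
clock: 15.32
eef_pos: [0.5156, 0.2088, 0.292]
eef_rot: [179.9, -0.2, 35.4]
contact_force: [0.9, -0.2, -0.0]
finger_gap: 0.047
gripper_force: 0.0
```

Request:
carry_out --pt "0 0 0 0 0.02 -0.03 0.45" --pt "0 0 0 0 0.027 -0.07 0.45" --pt "0 0 0 0 0.027 -0.11 0.45" --pt "0 0 0 0 0.027 -0.14 0.45" --pt "0 0 0 0 0.027 -0.145 0.45" --pt "0 0 0 0 0.027 -0.145 0.45"

```text
clock: 15.82
eef_pos: [0.5146, 0.2324, 0.1432]
eef_rot: [-179.9, 0.3, 35.4]
contact_force: [0.1, 0.7, 1.0]
finger_gap: 0.0468
gripper_force: 0.0
```

Run:
```python
from m import *
o=get_obs();print(o['eef_pos'],o['eef_rot'],o['joint_positions'].round(0))
cam=pose("wrist");im=eyes.camera("wrist");cv2.imwrite("pics/w7.png",im)
print(measure(im,cam,(.516,.2335)))
```

```text
[0.51463769 0.2324211  0.14319334] [-179.93747831    0.25103534   35.3546831 ] [  0.  22. -36. 105.  15.  58. -97.]
[('tip', array([0.5176, 0.2352])), ('neck', array([0.5139, 0.2326]))]
```

Request:
carry_out --pt "0 0 0 0.001 0.001 -0.02 0.45" --pt "0 0 0 0.001 0.001 -0.045 0.45" --pt "0 0 0 0.001 0.001 -0.065 0.45" --pt "0 0 0 0.001 0.001 -0.075 0.45" --pt "0 0 0 0.001 0.001 -0.075 0.6" --pt "0 0 0 0.001 0.001 -0.075 0.8" --pt "0 0 0 0.001 0.001 -0.075 1" --pt "0 0 0 0.001 0.001 -0.075 1" --pt "0 0 0 0.001 0.001 -0.075 1" --pt "0 0 0 0.001 0.001 -0.075 1" --squeeze 40

```text
clock: 16.7
eef_pos: [0.5182, 0.2353, 0.0719]
eef_rot: [180.0, -0.2, 35.3]
contact_force: [-0.9, 1.9, 5.9]
finger_gap: 0.0203
gripper_force: 39.9
```

Request:
carry_out --pt "0 0 0 0 0 0.02 1" --pt "0 0 0 0 0 0.05 1" --pt "0 0 0 0 0 0.085 1" --pt "0 0 0 0 0 0.125 1" --pt "0 0 0 0 0 0.165 1" --pt "0 0 0 0 0 0.2 1" --pt "0 0 0 0.01 -0.03 0.23 1" --pt "0 0 0 0.02 -0.06 0.25 1" --pt "0 0 0 0.03 -0.095 0.25 1"

```text
clock: 17.45
eef_pos: [0.549, 0.1408, 0.3257]
eef_rot: [179.8, -0.5, 35.6]
contact_force: [0.6, 0.5, -1.5]
finger_gap: 0.0206
gripper_force: 39.7
```

Request:
carry_out --pt "0 0 0.05 0.01 -0.035 0 1" --pt "0 0 0.1 0.02 -0.07 0 1" --pt "0 0 0.15 0.03 -0.11 0 1" --pt "0 0 0.2 0.03 -0.15 0 1" --pt "0 0 0.25 0.03 -0.19 0 1" --pt "0 0 0.3 0.03 -0.23 0 1" --pt "0 0 0.35 0.02 -0.27 0 1" --pt "0 0 0.4 0.0 -0.3 0 1" --pt "0 0 0.45 -0.02 -0.335 0 1" --pt "0 0 0.5 -0.045 -0.365 0 1"

```text
clock: 18.28
eef_pos: [0.5007, -0.228, 0.3193]
eef_rot: [-180.0, 0.0, 64.1]
contact_force: [0.7, -1.7, -2.2]
finger_gap: 0.0201
gripper_force: 39.7
```

Request:
carry_out --pt "0 0 0 -0.02 -0.02 0 1" --pt "0 0 0 -0.028 -0.034 -0.03 1" --pt "0 0 0 -0.028 -0.034 -0.07 1" --pt "0 0 0 -0.028 -0.034 -0.11 1" --pt "0 0 0 -0.028 -0.034 -0.14 1" --pt "0 0 0 -0.028 -0.034 -0.16 1" --pt "0 0 0 -0.028 -0.034 -0.16 1" --pt "0 0 0 -0.028 -0.034 -0.16 1"

```text
clock: 18.95
eef_pos: [0.473, -0.2594, 0.1593]
eef_rot: [-179.8, -0.0, 64.0]
contact_force: [0.1, -0.6, -1.4]
finger_gap: 0.0201
gripper_force: 39.7
```

Run:
```python
from m import *
o=get_obs();print(o['eef_pos'],o['eef_rot'],o['joint_positions'].round(0))
cam=pose("wrist");im=eyes.camera("wrist");cv2.imwrite("pics/w8.png",im)
print(measure(im,cam,(.605,-.229)),measure(im,cam,(.541,-.244)))
```

```text
[ 0.47301723 -0.25943129  0.15927491] [-1.79849599e+02 -1.10158159e-02  6.39972232e+01] [ 45.  17. -25. 107.   8.  58.  -9.]
[('tip', array([ 0.607, -0.232])), ('neck', array([ 0.6024, -0.2302])), ('cover', array([ 0.6049, -0.2308]), array([47.8, 46.9]), np.float64(11.2))] [('tip', array([ 0.5391, -0.2476])), ('neck', array([ 0.5398, -0.2475])), ('cover', array([ 0.539 , -0.2465]), array([46.1, 46.3]), np.float64(10.5))]
```

View pics/w8.png

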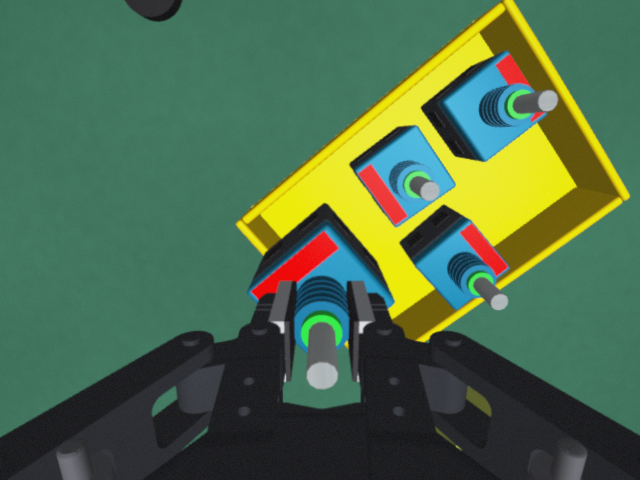

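Both placed rejects and the old one are upright, at (405,175), (490,105) and (460,260). The third is lined up over the near slot.

Request:
carry_out --pt "0 0 0 0.002 -0.001 -0.025 1" --pt "0 0 0 0.002 -0.001 -0.05 1" --pt "0 0 0 0.002 -0.001 -0.07 1" --pt "0 0 0 0.002 -0.001 -0.08 1" --pt "0 0 0 0.002 -0.001 -0.085 1" --pt "0 0 0 0.002 -0.001 -0.088 1" --pt "0 0 0 0.002 -0.001 -0.088 1"

```text
clock: 19.58
eef_pos: [0.4769, -0.2612, 0.073]
eef_rot: [179.9, 0.0, 64.0]
contact_force: [-0.5, 0.8, -1.8]
finger_gap: 0.0203
gripper_force: 39.7
```

Request:
carry_out --pt "0 0 0 0 0 -0.001 1" --pt "0 0 0 0 0 -0.001 1" --pt "0 0 0 0 0 -0.001 1"

```text
clock: 19.83
eef_pos: [0.4766, -0.2612, 0.072]
eef_rot: [179.9, 0.0, 64.0]
contact_force: [-0.1, 0.3, -0.6]
finger_gap: 0.0204
gripper_force: 39.9
```

Request:
carry_out --pt "0 0 0 0 0 -0.001 1" --pt "0 0 0 0 0 -0.001 1" --pt "0 0 0 0 0 -0.001 0.45" --pt "0 0 0 0 0 -0.001 0.45" --pt "0 0 0 0 0 -0.001 0.45" --pt "0 0 0 0 0 0.02 0.45" --pt "0 0 0 0 0 0.05 0.45" --pt "0 0 0 0 0 0.09 0.45" --pt "0 0 0 0 0 0.13 0.45" --pt "0 0 0 0 0 0.17 0.45"

```text
clock: 20.67
eef_pos: [0.4756, -0.2605, 0.2426]
eef_rot: [-180.0, -0.0, 64.0]
contact_force: [0.5, -0.6, -0.7]
finger_gap: 0.0472
gripper_force: 0.0
```

Request:
carry_out --pt "0 0 0 0.01 0.0 0.04 0.45" --pt "0 0 -0.1 0.02 0.01 0.08 0.45" --pt "0 0 -0.2 0.04 0.03 0.08 0.45" --pt "0 0 -0.2 0.05 0.03 0.08 0.45" --pt "0 0 -0.2 0.05 0.03 0.08 0.45"

```text
clock: 21.08
eef_pos: [0.5281, -0.2287, 0.3213]
eef_rot: [179.9, -0.1, 52.8]
contact_force: [-0.1, -0.3, 0.0]
finger_gap: 0.0468
gripper_force: 0.0
```

Run:
```python
from m import *
o=get_obs();print(o['eef_pos'],o['eef_rot'],o['joint_positions'].round(0))
cam=pose("wrist");im=eyes.camera("wrist");cv2.imwrite("pics/w9.png",im)
for g in((.605,-.231),(.539,-.246),(.475,-.261),(.550,-.319)):print(measure(im,cam,g))
h=cv2.cvtColor(im,cv2.COLOR_BGR2HSV);m=(h[...,0]>55)&(h[...,0]<80)&(h[...,1]>170)&(h[...,2]>150)
for c,a,r in blobs(m,150): print("green",c.round(1),a,r[1],ray(cam,c,.04)[0])
c1,i1=cam,im
im=cv2.imread("pics/w2.png");
import pickle
for n in(1,2,5):pass
for n in(1,2):
    cam=pickle.load(open(f"cam{n}.pkl","rb"));h=cv2.cvtColor(cv2.imread(f"pics/w{n}.png"),cv2.COLOR_BGR2HSV);m=(h[...,0]>55)&(h[...,0]<80)&(h[...,1]>170)&(h[...,2]>150)
    for c,a,r in blobs(m,150): print(n,"green",c.round(1),a,r[1],ray(cam,c,.04)[0])
t=cv2.cvtColor(cv2.imread("pics/top0.png"),cv2.COLOR_BGR2HSV)[170:215,350:392];m=(t[...,0]>50)&(t[...,0]<80)&(t[...,1]>120)&(t[...,2]>150)
for c,a,r in blobs(m,50): print("top",c+[350,170],a,ray(pose("top"),c+[350,170],.04)[0])
```

```text
[ 0.52814386 -0.22871723  0.32134969] [ 1.79916371e+02 -1.06641432e-01  5.28432255e+01] [ 41.  13. -26.  91.   6.  77. -23.]
[('tip', array([ 0.6051, -0.2311])), ('neck', array([ 0.6056, -0.2313])), ('cover', array([ 0.6045, -0.2308]), array([45.4, 46.5]), np.float64(12.4))]
[('tip', array([ 0.5388, -0.2465])), ('neck', array([ 0.5379, -0.2473])), ('cover', array([ 0.5392, -0.2462]), array([46.2, 46.6]), np.float64(11.0))]
[('tip', array([ 0.4758, -0.2627])), ('neck', array([ 0.4728, -0.264 ])), ('cover', array([ 0.4756, -0.2635]), array([46.8, 45.9]), np.float64(16.0))]
[('tip', array([ 0.5509, -0.319 ])), ('neck', array([ 0.5507, -0.3213])), ('cover', array([ 0.5497, -0.319 ]), array([45.6, 46.8]), np.float64(16.9))]
1 green [155.1   4.6] 233 (11.0, 24.0) [ 0.64221025 -0.05554134  0.04      ]
top [370.04225352 188.8943662 ] 142 [ 0.64889547 -0.05832345  0.04      ]
```

View pics/w9.png

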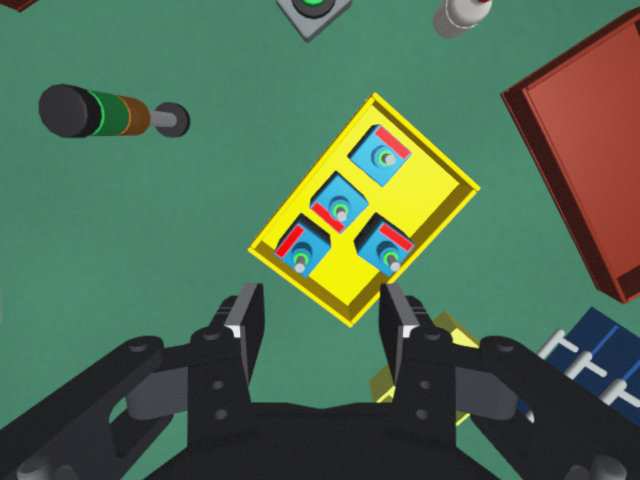

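All three rejects and the old one stand upright and free in the bin, at (380,155), (338,203), (302,248) and (385,248). Next I'll shut the gripper and measure the button.

Request:
carry_out --pt "0 0 -0.1 0.02 0.03 0 1" --pt "0 0 -0.2 0.04 0.06 0 1" --pt "0 0 -0.3 0.052 0.09 0 1" --pt "0 0 -0.4 0.052 0.13 -0.02 1" --pt "0 0 -0.5 0.052 0.159 -0.04 1" --pt "0 0 -0.5 0.052 0.159 -0.05 1" --pt "0 0 -0.5 0.052 0.159 -0.05 1" --pt "0 0 -0.5 0.052 0.159 -0.05 1"

```text
clock: 21.8
eef_pos: [0.5766, -0.0737, 0.2697]
eef_rot: [-180.0, 0.2, 23.9]
contact_force: [0.4, -0.4, 1.3]
finger_gap: -0.0002
gripper_force: 0.0
```

Run:
```python
from m import *
o=get_obs();print(o['eef_pos'],o['eef_rot'],o['joint_positions'].round(0),o['finger_gap'])
cam=pose("wrist");im=eyes.camera("wrist");cv2.imwrite("pics/w10.png",im)
h=cv2.cvtColor(im,cv2.COLOR_BGR2HSV);m=(h[...,0]>50)&(h[...,0]<80)&(h[...,1]>140)&(h[...,2]>140)
for c,a,r in blobs(m,200):
  for z in(.036,.042): print("green",c.round(1),a,r,ray(cam,c,z)[0],np.linalg.norm(np.diff(ray(cam,cv2.boxPoints(r)[:3],z),axis=0),axis=1))
```

```text
[ 0.57662674 -0.07367214  0.26966605] [-179.99119354    0.20395595   23.85586981] [ 25.  16. -27.  94.   8.  72. -70.] -0.00019263027846568744
green [336.9 128.9] 870 ((337.0, 128.5), (33.0, 32.0), 90.0) [ 0.64682833 -0.0590633   0.036     ] [0.03060246 0.03085122]
green [336.9 128.9] 870 ((337.0, 128.5), (33.0, 32.0), 90.0) [ 0.64670676 -0.05885391  0.042     ] [0.03011391 0.03035869]
```

View pics/w10.png

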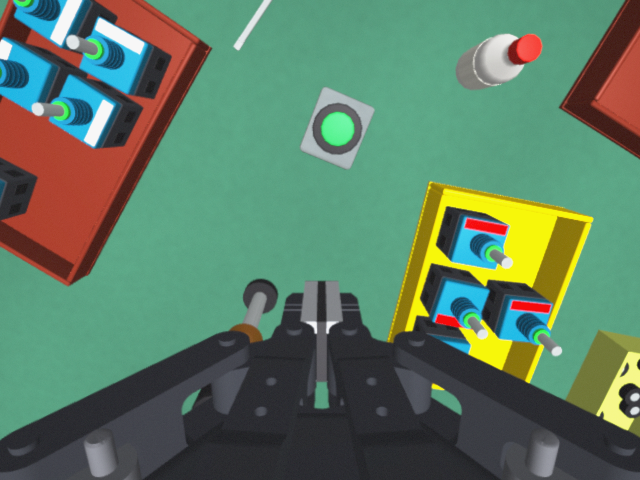

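The wrist view shows the green button at (337,129), which is world (0.647,−0.059). That agrees with the top view. The white-stickered switches are in place. Approaching the button from above.

Request:
carry_out --pt "0 0 0 0.035 0.008 0 1" --pt "0 0 0 0.07 0.015 -0.02 1" --pt "0 0 0 0.07 0.015 -0.06 1" --pt "0 0 0 0.07 0.015 -0.1 1" --pt "0 0 0 0.07 0.015 -0.14 1" --pt "0 0 0 0.07 0.015 -0.17 1" --pt "0 0 0 0.07 0.015 -0.19 1" --pt "0 0 0 0.07 0.015 -0.2 1" --pt "0 0 0 0.07 0.015 -0.2 1"

```text
clock: 22.6
eef_pos: [0.6466, -0.0592, 0.0689]
eef_rot: [-179.9, 0.2, 23.7]
contact_force: [-1.3, -0.1, 0.2]
finger_gap: 0.0001
gripper_force: 0.0
```

Request:
carry_out --pt "0 0 0 0 0 -0.01 1" --pt "0 0 0 0 0 -0.02 1" --pt "0 0 0 0 0 -0.025 1" --pt "0 0 0 0 0 -0.028 1" --pt "0 0 0 0 0 -0.028 1"

```text
clock: 23.02
eef_pos: [0.6496, -0.0574, 0.046]
eef_rot: [179.8, -0.1, 23.9]
contact_force: [-3.0, -0.4, 10.5]
finger_gap: 0.0001
gripper_force: 5.6
```

Request:
carry_out --pt "0 0 0 0 0 -0.002 1" --pt "0 0 0 0 0 -0.004 1" --pt "0 0 0 0 0 -0.004 1"

```text
clock: 23.27
eef_pos: [0.6497, -0.0574, 0.0457]
eef_rot: [179.8, -0.1, 23.8]
contact_force: [-9.3, -2.0, 29.8]
finger_gap: 0.0002
gripper_force: 15.0
```

Request:
carry_out --pt "0 0 0 0 0 0.006 1" --pt "0 0 0 0 0 0.008 1" --pt "0 0 0 0 0 0.008 1"

```text
clock: 23.52
eef_pos: [0.6496, -0.0574, 0.049]
eef_rot: [179.8, -0.2, 23.9]
contact_force: [1.5, -1.1, 3.2]
finger_gap: -0.0002
gripper_force: 1.6
```

Request:
carry_out --pt "0 0 0 0 0 0.001 1" --pt "0 0 0 0 0 0.002 1" --pt "0 0 0 0 0 0.002 1"

```text
clock: 23.77
eef_pos: [0.6487, -0.0569, 0.0493]
eef_rot: [180.0, -0.1, 23.9]
contact_force: [1.9, -1.6, 2.1]
finger_gap: -0.0
gripper_force: 1.5
```

Request:
carry_out --pt "0 0 0 0 0 0.002 1" --pt "0 0 0 0 0 0.002 1" --pt "0 0 0 0 0 0.002 1"

```text
clock: 24.02
eef_pos: [0.6477, -0.0566, 0.0507]
eef_rot: [-180.0, 0.0, 23.9]
contact_force: [1.6, 0.0, 2.6]
finger_gap: 0.0002
gripper_force: 1.1
```

The force profile matches a spring button: about 2–3 N along the travel and a hard stop at 30 N, so it went fully down. Retreating upward.

Request:
carry_out --pt "0 0 0 0 0 0.01 1" --pt "0 0 0 0 0 0.04 1" --pt "0 0 0 0 0 0.08 1" --pt "0 0 0 0 0 0.12 1" --pt "0 0 0 0 0 0.16 1" --pt "0 0 0 -0.02 0 0.2 1" --pt "0 0 0 -0.06 0 0.22 1" --pt "0 0 0 -0.07 0 0.22 1" --pt "0 0 0 -0.07 0 0.22 1"

```text
clock: 24.77
eef_pos: [0.5752, -0.0563, 0.2734]
eef_rot: [179.9, 0.0, 23.9]
contact_force: [-0.8, 0.6, 0.8]
finger_gap: 0.0005
gripper_force: 0.0
```

Run:
```python
from m import *
o=get_obs();print(o['eef_pos'],o['contact_force'],o['clock'])
cam=pose("wrist");im=eyes.camera("wrist")
for g in((.605,-.231),(.539,-.246),(.55,-.319)):print(measure(im,cam,g))
def green(im,cam):
    h=cv2.cvtColor(im,cv2.COLOR_BGR2HSV);m=(h[...,0]>50)&(h[...,0]<80)&(h[...,1]>140)&(h[...,2]>140)
    for c,a,r in blobs(m,200): print(c,r[1],ray(cam,c,.045)[0])
green(im,cam)
a=eyes.camera("top");b=cv2.imread("pics/top0.png")
d=cv2.absdiff(a,b).max(2)>60
print([(c.round(),n) for c,n,_ in blobs(d,15)])
```

```text
[ 0.5752378  -0.0563402   0.27339204] [-0.78508073  0.55384137  0.76662669] 24.7667
[('tip', array([ 0.6057, -0.2264])), ('neck', array([ 0.6057, -0.235 ])), ('cover', array([ 0.6055, -0.2294]), array([47.5, 49.4]), np.float64(19.4))]
[('tip', array([ 0.5408, -0.2415])), ('neck', array([ 0.5356, -0.2509])), ('cover', array([ 0.5392, -0.2461]), array([48.8, 52.2]), np.float64(18.1))]
[('tip', array([ 0.5524, -0.313 ])), ('cover', array([ 0.5518, -0.3201]), array([49.7, 55.9]), np.float64(23.8))]
[353.46954315 136.6357868 ] (33.0, 32.0) [ 0.64603689 -0.0590937   0.045     ]
[(array([453., 259.]), np.int32(24954)), (array([374., 159.]), np.int32(1071)), (array([360., 199.]), np.int32(31)), (array([236., 251.]), np.int32(612)), (array([264., 256.]), np.int32(554)), (array([261., 287.]), np.int32(560)), (array([484., 448.]), np.int32(1537)), (array([506., 467.]), np.int32(1902)), (array([440., 473.]), np.int32(45))]
```

In the tray area only the three emptied places differ from the first picture. The button is the same size as before the press, and the hand is clear.

```bash
python3 -c "
from workcell import bot
print(bot.hand_in())"
```

```text
the job is handed in; nothing more can be done
None
```

I stood all three red-stickered switches upright in the yellow bin, pressed the green button to its stop and released it, left the white-stickered switches in place, and handed the job in at about 25 s; the hand-in call gave no verdict.

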